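# Hang a filter carrier behind the lip of the transfer rail and slide it home

## Task

Take the filter carrier with the amber glass out of the white drain block by its orange grip and hang it on the transfer rail at the right-hand, loading end: bring its hook over the lip and lower it until the nose rests on the floor of the channel behind the lip. Then, with the nose staying down in the channel, slide it left until it is fully home against the black end stop, and let go. The filter is delicate: make every contact slowly (about 10 mm a second) and by feel, never pressing or knocking the carrier against the rail or the stop with more than 35 N; do not lay fingers on the glass, never drop it, and leave the green carrier, the bottle, the dish and the tweezers alone.

Things in the scene. Friction and masses are not known exactly. Their poses are not given: they have to be found in the camera images.
- stand: Fixed stand of the rail: aluminium foot 84 x 236 x 12 mm, two posts. Origin on the desk; x to the rear (carriers hang on the front side), y along the rail to the left seen from the front, z up. Posts and clamps are behind the rail's back wall and rise at most 15 mm above it.
- rail_nominal (a point): Point of the stand, axes as the stand's: nominal middle of the rail's channel floor, 165 mm above the desk. The rail is clamped by hand and its true place is NOT measured: up to 8 mm higher or lower and 6 mm to front or rear. Rail: rigid, 220 mm long, centred and parallel to y; lip 4 mm thick, 12 mm above the floor, skirt 62 mm below; channel 7 mm wide, nylon-lined; back wall 5 mm, 36 mm above the floor.
- stop_nominal (a point): Point of the stand: nominal middle of the end stop's rubber face, which looks to the right (-y). The stop is a rigid black block clamped over lip and channel on the left half of the rail, its top 28 mm above the channel floor; its true place along y is up to 13 mm either way and is NOT measured. The rail is clear from its right end (110 mm right of its middle) up to the stop.
- amber_grip (a point): Carrier to hang, loose, 0.2 to 0.35 kg. This point: centre of its orange grip, 20 (x) x 24 (y) x 40 (z) mm, its topmost part; pinch it across y. Axes: x from plate to hook nose, y along the hook, z up. Crest of the hook 40 to 45 mm below, 50 mm wide in y.
- amber_nose (a point): Middle of the lower edge of its hook nose, 13 mm towards +x and 65 mm below the grip point. Nose 4 mm thick in x, 50 mm wide in y, 20 mm long below the crest's underside. Between nose and plate 12.5 mm are free, and 9.5 mm at the two rubber bumpers on the plate's rear, 56 mm below this point. Stiff, no spring.
- amber_plate (a point): Centre of its round amber glass, 50 mm, in an aluminium plate 76 (y) x 5 (x) x 90 (z) mm; 4 mm towards -x and 115 mm below the grip point; the plate's lower edge is 45 mm further down. Axes as at the grip. Do not touch the glass.
- green_grip (a point): Centre of the green grip of the other carrier, of the same size with green glass; it stays in the drain block.
- block: White plastic drain block 94 x 94 x 26 mm, fixed. Origin: middle of its underside; its two slots run along its y, 50 mm apart in x, 5.7 mm wide and 18 mm deep. The carriers stand upright in the slots (lower edge 8 mm above the desk), their axes parallel to the block's, perhaps leaning by up to 2 degrees; either may be in either slot.
- bottle: Amber dropper bottle with a red bulb, 37 mm wide, 106 mm high; origin under its middle. Leave it alone.
- dish: Petri dish, 59 mm wide, 14 mm high; origin under its middle. Leave it alone.
- tweezers: Fine tweezers lying flat, 122 mm long along their y, 10 mm high; origin under their middle. Leave them alone.

How it is judged:
By the outcome, as a careful person would: the job done as asked, in the order asked, and still so for the second after the job is handed in, with the robot touching nothing.
It also fails if it takes over 64 s, if anything falls off the work surface, if the arm or the gripper's body presses on something with over 40 N, if the wrist force passes 120 N, or if a joint passes its speed limit or range.

## Robot

A 7-joint arm with a two-finger parallel gripper is mounted at the origin on a cart in front of the work surface, level with it; the furniture and walls round the work are solid. World frame = base frame: x ahead of the robot, y to its left, z up, the work surface at z = 0. Lengths are in m, angles in rad, forces in N, time in s.
With the tool pointing down it reaches from about 0.4 to 0.85 m from the base axis. Payload 10.4 kg.
Tool frame: the origin (TCP) lies midway between the tips of the shut fingers; the grasp point (between the pads) lies 19 mm behind it; z points along the fingers, y is the line along which they close (so a half turn about z gives the same grasp; the last joint's range is limited). The gripper opens to 87 mm and grips with 3 to 60 N. Pads are 19 mm wide; open, the fingers measure 117 mm over their backs; the gripper's body (75 mm by 190 mm) begins 51 mm behind the grasp point.
Start: joints at [1.247, 0.332, -0.065, 1.46, 0.022, 1.35, -0.088], TCP at [0.185, -0.597, 0.223] pointing down, gripper open.
Joint ranges: [-2.6, 2.6], [-0.5, 2.12], [-1.47, 1.34], [0.16, 2.42], [-1.27, 4.41], [0.06, 2.06], [-2.6, 2.6]. Speed limits (rad/s): [2.22, 2.22, 2.79, 2.79, 3.14, 3.14, 3.14].

## Interface

Orientations are given as a unit quaternion [x, y, z, w].
In Python, from bench import r gives the robot as it stands.
- The arm moves only by the tool apply_moves, never from a script. Its argument "steps" is a list of rows, each a list of 7 numbers: the turn, a rotation vector about the tool's x, y, z in rad, then the shift along the tool's x, y, z in mm, then the opening, from -1 (shut) to 1 (fully open). In form: [[ax, ay, az, x, y, z, claw], ...]. A call has 1 to 20 rows; each row is the pose to reach, as a shift and turn from the pose commanded when the call began, along the tool's axes at that moment; what a row does not reach only later rows make up. A row lasts 1/12 s, in which the tool goes at most 41.7 mm and 7.16 degrees, less where a joint would pass 70% of its speed; a pose out of reach is approached as far as the arm can. A call with a gripper value outside its range is refused whole. The fingers move at their own pace and stop on an object; "force" is the grip in N (left out, the last holds). Time passes only in rows, so rows that repeat a pose let the fingers close. It gives the time, the measured TCP pose, the force, the opening and the grip force at its end, in the units of the state.
- r.read_state(): the state, without advancing time (a new reading comes with each control period).
- r.camera(name): name is "scene" or "side" or "wrist"; returns a dict with "pixels" (384x512x3 uint8, red, green, blue), "z_map" (384x512 float32, m along the optical axis (not along the pixel's ray), 0 where there is no reading), "fovy" (degrees; the focal length in pixels is half the picture's height over the tangent of half this angle, whatever the lens; pixels are square), "cx", "cy" (the principal point, pixels), "position" and "orientation" of the camera in the world. Camera axes: x right, y down, z forward; pixel columns grow to the right and rows downward; lengths in m; the calibration is good to about 2 mm. A picture is of the moment at which its call begins.
- r.close_job(): hands the job in; it is judged then, once.
The state is a dict: "time": time; "joint_positions": joint angles; "joint_vel": joint speeds; "joint_torque": joint torques, N m; "ee_pos": TCP position; "eef_rot": TCP orientation; "ft_force": force on the tool from outside, world axes, zero at the start; "torque": the same for the moment, N m; "width": finger opening in m; "grip_force": force on a finger pad.
Only numpy, scipy, OpenCV 4.12 (cv2) and the standard library are available. Lean on these libraries where they do the work, as an engineer would, in place of code of your own. Each camera call takes 0.05 s, during which the arm holds its last target. There are 200 camera calls.

## Working session

There is one attempt and no reset: what is moved stays moved. The work goes in short steps, Python scripts to look and compute and a tool call to move; the robot and the scene stay as the last step left them, time stands still between calls to the robot, and variables do not carry over. Pictures are saved under pics/ and viewed, at most 10 in all, crops included, and the job is handed in when it is done.

Besides the shell and the picture viewer there is one more tool, called after ">>>" as name(argument=value, ...), one argument or row to a line, values as JSON. apply_moves: Moves the arm, as the interface text tells. Its arguments: {"type":"object","properties":{"steps":{"type":"array","items":{"type":"array","items":{"type":"number"}}},"force":{"type":"number"}},"required":["steps"]}

```bash
mkdir -p pics; ls; cat > h.py <<'E'
import numpy as np, cv2
from scipy.spatial.transform import Rotation as R
from bench import r
def cam(n):
    c=r.camera(n); c['f']=192/np.tan(np.radians(c['fovy'])/2); 
    c['R']=R.from_quat(c['orientation']).as_matrix(); return c
def cloud(c):
    z=c['z_map']; v,u=np.mgrid[:384,:512]
    p=np.stack([(u-c['cx'])/c['f']*z,(v-c['cy'])/c['f']*z,z],-1)
    return p@c['R'].T+np.array(c['position'])
E
python3 - <<'E'
from h import *
print(r.read_state())
cs=[cam(n) for n in ("scene","side","wrist")]
for n,c in zip("abc",cs):
    print(c['position'],c['orientation'],c['fovy'],c['cx'],c['cy'],(c['z_map']>0).mean())
    cv2.imwrite(f'pics/{n}.png',c['pixels'][:,:,::-1])
    np.savez(f'pics/{n}.npz',px=c['pixels'],P=cloud(c),z=c['z_map'])
E
```

```text
pics
{'time': 0.0, 'joint_positions': array([ 1.24741256,  0.33286102, -0.06464816,  1.46098207,  0.02157837,
        1.34990378, -0.0885206 ]), 'joint_vel': array([-0.00102921, -0.00229251, -0.00095362,  0.0002408 , -0.00029956,
        0.00019548,  0.0003647 ]), 'joint_torque': array([ 6.74986586e-05, -6.23265338e+01,  2.47051340e-02, -3.89908075e+01,
       -6.13865722e-02,  3.98112042e-02,  1.30284925e-04]), 'ee_pos': array([ 0.18501753, -0.59656022,  0.22174113]), 'eef_rot': array([ 9.88716110e-01,  1.49799604e-01, -1.41729424e-04, -7.16090467e-04]), 'ft_force': array([ 0.34940616, -0.69903612,  0.30870005]), 'torque': array([-0.0006932 , -0.03555785, -0.04539893]), 'grip_force': 0.0, 'width': 0.08692267445327227}
[-0.01018593  0.39508169  0.79872651] [-0.48363199  0.79899724 -0.30755845  0.18196514] 49.65405284380731 255.67579184262303 190.23150842066215 0.9960530598958334
[ 0.33417613 -0.75166465  0.65394459] [ 0.87152468 -0.06189895  0.0477139  -0.48408329] 49.30126697150178 258.2640186197393 190.02330878173998 0.995880126953125
[ 0.26529064 -0.57146006  0.38604002] [ 0.79525057 -0.58661119 -0.09105189  0.12318035] 66.50622145639369 255.3866602050226 190.8897075572464 0.9961700439453125
```

View pics/a.png

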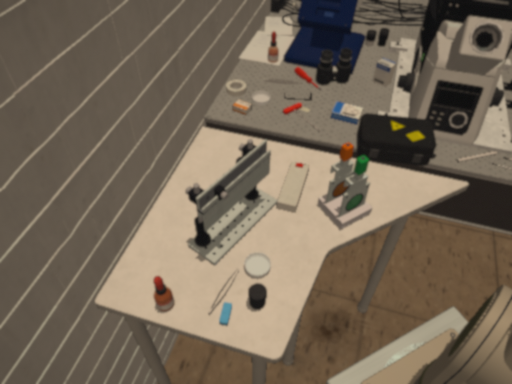

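View pics/b.png

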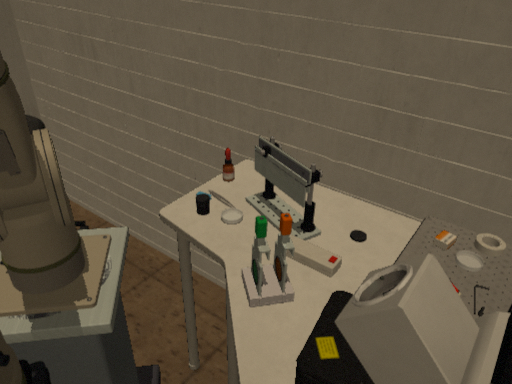

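The scene view shows the rail near (235,190), the orange grip at (347,150), green at (362,165) and the block at (345,207). In the side view orange is at (286,224), green at (261,227), and the rail runs from (257,150) to (315,180).

```bash
python3 - <<'E'
from h import *
ims=[]
for n,(x0,y0,w,h) in dict(a=(170,120,220,150),b=(150,120,220,190)).items():
    d=np.load(f'pics/{n}.npz');px=d['px'].astype(int);P=d['P']
    ws=(P[...,2]>-.03)&(P[...,2]<.3)
    hsv=cv2.cvtColor(d['px'],cv2.COLOR_RGB2HSV)
    H,S,V=[hsv[...,i].astype(int) for i in range(3)]
    for nm,m in dict(orange=(H>5)&(H<16)&(S>200)&(V>150),green=(H>55)&(H<80)&(S>180)).items():
        m=m&ws&(P[...,2]>.14); q=P[m]
        if len(q): print(n,nm,m.sum(),np.argwhere(m).mean(0),q.mean(0),np.percentile(q,[3,97],axis=0).round(4).tolist())
    c=cv2.resize(d['px'][y0:y0+h,x0:x0+w],None,fx=3.4 if n=='a' else 3,fy=3.4 if n=='a' else 3,interpolation=cv2.INTER_CUBIC)
    cv2.imwrite(f'pics/{n}c.png',c[:,:,::-1])
    # rail region high points
    m=(P[...,2]>.12)&(P[...,2]<.26); 
    u=np.argwhere(m); print(len(u))
    # block & desk
d=np.load('pics/a.npz');P=d['P']
for uv in [(250,235),(203,232),(270,150),(265,165),(200,215),(200,205),(230,250),(235,185),(245,185),(320,208),(345,222),(370,208)]:
    print(uv,P[uv[1],uv[0]].round(4),d['px'][uv[1],uv[0]])
E
```

```text
a orange 30 [146.6        347.33333333] [ 0.49534464 -0.10324848  0.18560108] [[0.4905, -0.1131, 0.1834], [0.5038, -0.0952, 0.188]]
a green 31 [161.48387097 362.48387097] [ 0.44350075 -0.10520924  0.18397777] [[0.4391, -0.1171, 0.1671], [0.4519, -0.0991, 0.1881]]
28167
b orange 24 [217.25  286.125] [ 0.49974373 -0.11028653  0.18476055] [[0.494, -0.1173, 0.1834], [0.5074, -0.0992, 0.1865]]
b green 181 [226.84530387 260.75138122] [ 0.44943699 -0.11729873  0.17163555] [[0.4411, -0.1233, 0.1522], [0.4575, -0.1049, 0.1857]]
29286
(250, 235) [ 0.5022  0.1343 -0.0009] [199 177 149]
(203, 232) [0.5199 0.2412 0.0571] [18 17 18]
(270, 150) [ 0.7389 -0.0514 -0.0015] [176 159 135]
(265, 165) [0.5718 0.0596 0.1359] [90 86 75]
(200, 215) [0.5002 0.2479 0.143 ] [89 84 74]
(200, 205) [0.4994 0.2451 0.1738] [66 62 57]
(230, 250) [ 0.4871  0.1937 -0.0027] [167 150 126]
(235, 185) [0.5288 0.1553 0.1583] [83 78 69]
(245, 185) [0.543  0.1251 0.1294] [91 87 76]
(320, 208) [ 0.4944 -0.0579  0.    ] [149 133 113]
(345, 222) [ 0.4172 -0.0736  0.0227] [144 127 113]
(370, 208) [ 0.4236 -0.1522  0.0235] [170 151 133]
```

View pics/ac.png

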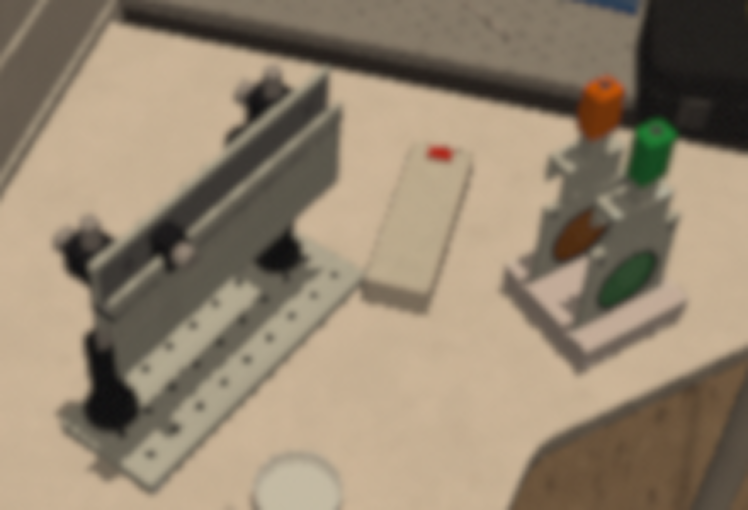

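View pics/bc.png

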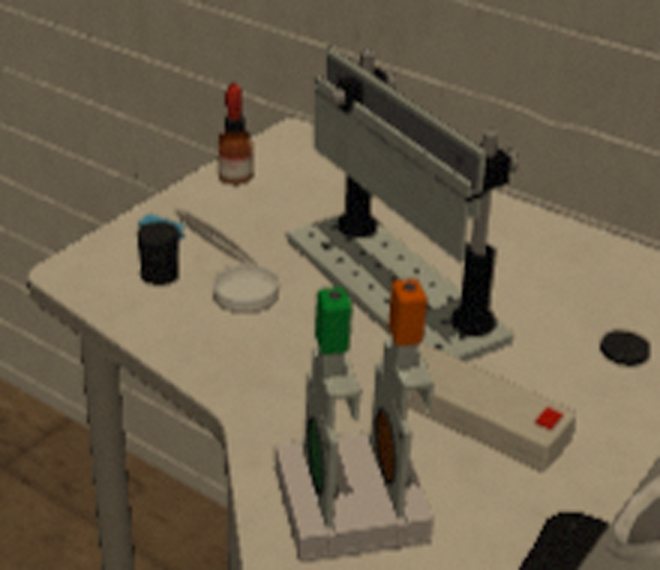

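The crops show the stop as a dark knob at about (220,190) in the scene view and (265,152) in the side view, on the rail's +y half. The lip faces the robot, and the carriers' noses point to about +x. Next I'll fit the geometry.

```bash
python3 - <<'E'
from h import *
def fitplane(q):
    for _ in range(4):
        c=q.mean(0);n=np.linalg.svd(q-c,full_matrices=False)[2][2];e=(q-c)@n;q=q[abs(e)<max(2*e.std(),.001)]
    return c,n,e.std(),len(q)
for n in 'ab':
    d=np.load(f'pics/{n}.npz');P=d['P'];px=d['px'];hsv=cv2.cvtColor(px,cv2.COLOR_RGB2HSV).astype(int);H,S,V=hsv[...,0],hsv[...,1],hsv[...,2]
    x,y,z=P[...,0],P[...,1],P[...,2]
    desk=(z>-.02)&(z<.008)&(x>.4)&(x<.7)&(abs(y)<.3);print(n,'desk z',np.median(z[desk]))
    for nm,m in dict(orange=(H<18)&(S>150),green=(H>50)&(H<85)&(S>120)).items():
        q=P[m&(z>.14)&(z<.2)&(x>.4)&(x<.55)&(y<-.05)]
        t=q[q[:,2]>np.percentile(q[:,2],90)-.004]
        (cx,cy),(w,h),a=cv2.minAreaRect((t[:,:2]*1000).astype(np.float32))
        print(nm,len(q),len(t),'top',t.mean(0).round(4),'rect',cx,cy,w,h,a,'all med',np.median(q,0).round(4),np.percentile(q,[2,98],0).round(4).tolist())
    m=(z>.115)&(z<.16)&(x>.42)&(x<.7)&(y>-.02)&(y<.32)&(V>60)
    # skirt RANSAC-ish: start from rough line
    dv=np.array([np.cos(np.radians(24)),np.sin(np.radians(24))])
    q=P[m];s=q[:,:2]@dv
    h,e=np.histogram(s,60);k=h.argmax();q=q[abs(s-(e[k]+e[k+1])/2)<.012]
    c,nv,sd,N=fitplane(q);nv*=np.sign(nv[0]);yaw=np.arctan2(nv[1],nv[0])
    print('skirt',c.round(4),nv.round(4),sd,N,'yaw',np.degrees(yaw))
    ax=np.array([np.cos(yaw),np.sin(yaw)]);ay=np.array([-ax[1],ax[0]])
    X=P[...,:2]@ax-c[:2]@ax;Y=P[...,:2]@ay
    sk=(abs(X)<.006)&(z>.09)&(z<.2);print('Y range skirt',np.percentile(Y[sk&(z>.12)&(z<.15)],[0.5,1,99,99.5]),'z',np.percentile(z[sk],[1,99]))
    print('ax·c',c[:2]@ax)
    # profile over X of the max z, along mid
    for lo,hi in ((.04,.075),(.08,.12),(.12,.15),(.15,.18),(.18,.21),(.21,.23)):
        mm=(Y>lo-.05+0)&(Y<hi-.05)&(X>-.03)&(X<.045)&(z>.13)
        print('Y',lo-.05,[(round(1000*b),round(float(np.percentile(z[mm&(X>b)&(X<=b+.003)],97)),4) if (mm&(X>b)&(X<=b+.003)).sum()>3 else None) for b in np.arange(-.009,.03,.003)])
    dk=(V<50)&(X>-.012)&(X<.02)&(z>.15)&(z<.22)
    if dk.sum(): print('dark',dk.sum(),np.percentile(Y[dk],[0,5,25,50,75,95]),P[dk].mean(0))
    # block
    b=(z>.018)&(z<.032)&(x>.38)&(x<.58)&(y<-.03)&(y>-.2)
    (cx,cy),(w,h),a=cv2.minAreaRect((P[b][:,:2]*1000).astype(np.float32));print('block',b.sum(),cx,cy,w,h,a)
    f=(z>.009)&(z<.016)&(x>.4)&(x<.7)&(y>-.02)&(y<.32)
    (cx,cy),(w,h),a=cv2.minAreaRect((P[f][:,:2]*1000).astype(np.float32));print('foot',f.sum(),cx,cy,w,h,a)
E
```

```text
a desk z -0.001771266020820117
orange 183 62 top [ 0.4966 -0.1041  0.1854] rect 497.9132080078125 -105.33036804199219 19.07854461669922 21.834461212158203 2.303257942199707 all med [ 0.4922 -0.0998  0.1747] [[0.4876, -0.116, 0.1527], [0.5052, -0.0935, 0.188]]
green 143 63 top [ 0.4471 -0.1077  0.1852] rect 448.6256408691406 -108.25294494628906 17.971054077148438 24.81287384033203 3.7767932415008545 all med [ 0.4428 -0.1023  0.18  ] [[0.4387, -0.1188, 0.1558], [0.457, -0.0961, 0.1874]]
skirt [0.5304 0.1515 0.1372] [9.150e-01 4.035e-01 9.000e-04] 0.0006165315968347355 843 yaw 23.796308368538668
Y range skirt [-0.1911354  -0.19073496  0.02627986  0.02665837] z [0.09698372 0.18644571]
ax·c 0.5464654174241688
Y -0.010000000000000002 [(-9, None), (-6, None), (-3, 0.1696), (0, 0.1721), (3, None), (6, 0.1799), (9, 0.1946), (12, 0.1965), (15, None), (18, None), (21, None), (24, None), (27, 0.1769)]
Y 0.03 [(-9, None), (-6, None), (-3, None), (0, None), (3, None), (6, None), (9, None), (12, None), (15, None), (18, None), (21, None), (24, None), (27, None)]
Y 0.06999999999999999 [(-9, None), (-
[... 2340 characters left out ...]
, None), (21, None), (24, None), (27, None)]
Y 0.13 [(-9, None), (-6, None), (-3, None), (0, None), (3, None), (6, None), (9, None), (12, None), (15, None), (18, None), (21, None), (24, None), (27, None)]
Y 0.15999999999999998 [(-9, None), (-6, None), (-3, None), (0, None), (3, None), (6, None), (9, None), (12, None), (15, None), (18, None), (21, None), (24, None), (27, None)]
dark 440 [-0.19448399 -0.18466545 -0.14557954 -0.08992246 -0.03528133  0.00821479] [0.54642881 0.14103921 0.1765828 ]
block 1232 501.9212951660156 -94.3987808227539 164.10862731933594 121.08909606933594 4.03285026550293
foot 620 527.697509765625 129.13919067382812 188.96197509765625 241.69541931152344 38.88209915161133
```

```bash
cat >> h.py <<'E'
def go(xyz,yaw=None,s=None):
    "row (turn,shift mm) from measured pose to tool-down pose with tool x at yaw (deg)"
    s=s or r.read_state(); T=R.from_quat(s['eef_rot']); M=T.as_matrix()
    d=M.T@(np.array(xyz)-s['ee_pos'])*1000
    a=np.zeros(3)
    if yaw is not None:
        y=np.radians(yaw); G=np.array([[np.cos(y),np.sin(y),0],[np.sin(y),-np.cos(y),0],[0,0,-1]])
        a=R.from_matrix(M.T@G).as_rotvec()
    return a.round(4),d.round(2)
E
python3 - <<'E'
from h import *
for n in 'abc':
    P=np.load(f'pics/{n}.npz')['P'].reshape(-1,3)
    A=np.array([.185,-.597]);B=np.array([.499,-.107])
    t=np.clip((P[:,:2]-A)@(B-A)/((B-A)@(B-A)),0,1);D=np.linalg.norm(P[:,:2]-A-t[:,None]*(B-A),axis=1)
    for k in range(10):
        m=(D<.13)&(t>=k/10)&(t<=(k+1)/10)
        if m.any(): print(n,k,np.percentile(P[m][:,2],[50,99.5]).round(3),m.sum())
print(go([.499,-.107,.32],3.3))
E
```

```text
a 0 [-0.692 -0.162] 416
a 1 [-0.147 -0.025] 808
a 2 [-0.081  0.037] 1848
a 3 [-0.101  0.03 ] 1880
a 4 [-0.143  0.03 ] 1702
a 5 [-0.012  0.1  ] 1729
a 6 [-0.202  0.103] 3464
a 7 [-0.003  0.102] 2798
a 8 [-0.003  0.102] 2661
a 9 [-0.     0.186] 7243
b 0 [0.441 0.48 ] 996
b 1 [0.333 0.39 ] 375
b 5 [0.082 0.102] 264
b 6 [-0.002  0.103] 1911
b 7 [-0.003  0.102] 2095
b 8 [-0.002  0.102] 2429
b 9 [0.015 0.185] 6556
c 0 [0.317 0.339] 65586
c 1 [0.309 0.386] 12571
c 2 [0.027 0.041] 2810
c 3 [-0.689 -0.166] 1317
c 4 [-0.689 -0.684] 1417
c 5 [-0.689 -0.684] 1498
c 6 [-0.688 -0.444] 1707
c 7 [-0.689 -0.684] 1099
c 8 [-0.689 -0.684] 868
c 9 [-0.689 -0.685] 498
(array([-1.100e-03,  2.000e-04,  2.432e-01]), array([ 444.92, -374.75,  -97.68]))
```

View pics/c.png

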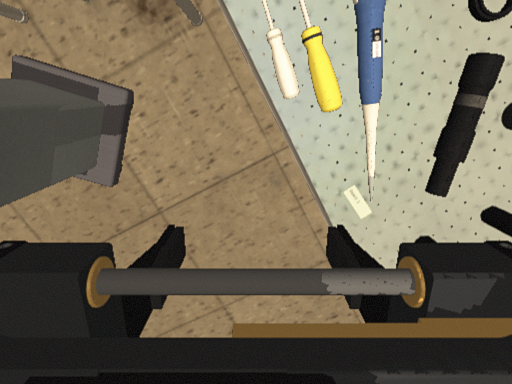

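The wrist view shows the side bench, with the fingertips at about (180,235) and (330,235). The path is clear above 0.10 m, so I move over the amber grip.

>>> apply_moves(
  steps=[
    [0, 0, 0, 0, 0, -40, 1],
    [0, 0, 0, 0, 0, -80, 1],
    [0, 0, 0.03, 30, -25, -98, 1],
    [0, 0, 0.06, 60, -50, -98, 1],
    [0, 0, 0.1, 91, -77, -98, 1],
    [0, 0, 0.13, 122, -103, -98, 1],
    [0, 0, 0.16, 153, -129, -98, 1],
    [0, 0, 0.19, 184, -155, -98, 1],
    [0, 0, 0.22, 215, -181, -98, 1],
    [0, 0, 0.243, 246, -207, -98, 1],
    [0, 0, 0.243, 277, -233, -98, 1],
    [0, 0, 0.243, 308, -259, -98, 1],
    [0, 0, 0.243, 339, -285, -98, 1],
    [0, 0, 0.243, 370, -311, -98, 1],
    [0, 0, 0.243, 400, -337, -98, 1],
    [0, 0, 0.243, 430, -362, -98, 1],
    [0, 0, 0.243, 440, -371, -98, 1],
    [0, 0, 0.243, 445, -375, -98, 1],
    [0, 0, 0.243, 445, -375, -98, 1],
  ],
)

```text
time: 1.73
ee_pos: [0.4994, -0.106, 0.3202]
eef_rot: [1.0, 0.03, -0.0, -0.0]
ft_force: [-1.0, -0.0, 0.5]
width: 0.0871
grip_force: 0.0
```

```bash
python3 - <<'E'
from h import *
c=cam('wrist');P=cloud(c);z=P[...,2];x=P[...,0];y=P[...,1]
np.savez('pics/d.npz',px=c['pixels'],P=P,z=c['z_map']);cv2.imwrite('pics/d.png',c['pixels'][:,:,::-1])
hsv=cv2.cvtColor(c['pixels'],cv2.COLOR_RGB2HSV).astype(int);H,S,V=hsv[...,0],hsv[...,1],hsv[...,2]
print(c['position'],c['R'][:,2],r.read_state()['ee_pos'])
for nm,m in dict(orange=(H<18)&(S>150),green=(H>50)&(H<85)&(S>120)).items():
    m=m&(z>.14)&(z<.2)&(x>.4)&(x<.55)&(y<-.05)&(y>-.16)
    if m.sum()<20: print(nm,m.sum());continue
    q=P[m];zt=np.percentile(q[:,2],90);t=q[q[:,2]>zt-.003]
    print(nm,len(t),np.argwhere(m).min(0),np.argwhere(m).max(0),zt,cv2.minAreaRect((t[:,:2]*1000).astype(np.float32)),np.percentile(t,[1,99],0).round(4).tolist())
    print([ (lambda w:(w.mean(0).round(4)))(q[(q[:,2]>a)&(q[:,2]<a+.006)]) for a in (.15,.16,.17) if ((q[:,2]>a)&(q[:,2]<a+.006)).sum()>5])
E
```

```text
[ 0.58319081 -0.10035517  0.48441759] [-0.30227054 -0.0187688  -0.95303738] [ 0.49882387 -0.10761386  0.32026327]
orange 324 [165 245] [188 266] 0.19033347231318593 ((501.7431945800781, -105.60212707519531), (18.67894744873047, 22.186079025268555), 3.2040212154388428) [[0.4923, -0.1167, 0.1875], [0.511, -0.0946, 0.1911]]
[array([ 0.5109, -0.1045,  0.1638]), array([ 0.511 , -0.1052,  0.1725])]
green 270 [206 245] [231 266] 0.190287376151277 ((452.64093017578125, -108.96065521240234), (20.06526756286621, 22.147933959960938), 3.7266712188720703) [[0.444, -0.1202, 0.1875], [0.4617, -0.0979, 0.1912]]
[array([ 0.4609, -0.1068,  0.1633]), array([ 0.4613, -0.1077,  0.1735])]
```

View pics/d.png

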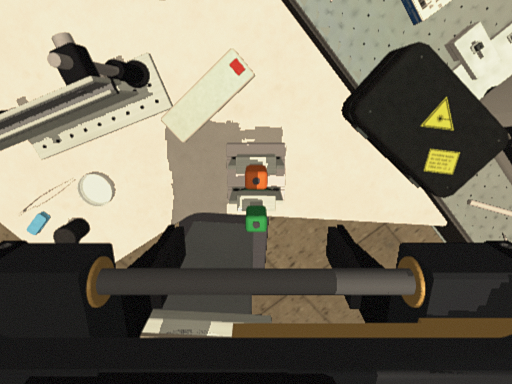

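The wrist view shows the orange grip at (256,177) and the green at (256,218), with the rail upper left. The estimates agree on an amber grip centre of (0.4998, −0.1064) with its top at about 0.1885, so I descend and grip.

>>> apply_moves(
  steps=[
    [0, 0, 0, 1, 0, 30, 1],
    [0, 0, 0, 1, 0, 60, 1],
    [0, 0, 0, 1, 0, 90, 1],
    [0, 0, 0, 1, 0, 110, 1],
    [0, 0, 0, 1, 0, 125, 1],
    [0, 0, 0, 1, 0, 140, 1],
    [0, 0, 0, 1, 0, 155, 1],
    [0, 0, 0, 1, 0, 165, 1],
    [0, 0, 0, 1, 0, 169, 1],
    [0, 0, 0, 1, 0, 169, 1],
    [0, 0, 0, 1, 0, 169, 0.3],
    [0, 0, 0, 1, 0, 169, -0.1],
    [0, 0, 0, 1, 0, 169, -0.3],
    [0, 0, 0, 1, 0, 169, -1],
    [0, 0, 0, 1, 0, 169, -1],
    [0, 0, 0, 1, 0, 169, -1],
    [0, 0, 0, 1, 0, 169, -1],
  ],
  force=35,
)

```text
time: 3.2
ee_pos: [0.5002, -0.1069, 0.1517]
eef_rot: [1.0, 0.029, 0.0, 0.0]
ft_force: [-0.3, 0.7, 0.2]
width: 0.048
grip_force: 0.0
```

>>> apply_moves(
  steps=[
    [0, 0, 0, 0, 0, 0, -1],
    [0, 0, 0, 0, 0, 0, -1],
    [0, 0, 0, 0, 0, 0, -1],
    [0, 0, 0, 0, 0, 0, -1],
    [0, 0, 0, 0, 0, 0, -1],
    [0, 0, 0, 0, 0, 0, -1],
    [0, 0, 0, 0, 0, 0, -1],
    [0, 0, 0, 0, 0, 0, -1],
  ],
)

```text
time: 3.87
ee_pos: [0.5001, -0.1068, 0.1515]
eef_rot: [1.0, 0.029, -0.0, -0.0]
ft_force: [1.6, -0.4, -1.3]
width: 0.024
grip_force: 35.0
```

>>> apply_moves(
  steps=[
    [0, 0, 0, 0, 0, -2, -1],
    [0, 0, 0, 0, 0, -4, -1],
    [0, 0, 0, 0, 0, -7, -1],
    [0, 0, 0, 0, 0, -10, -1],
    [0, 0, 0, 0, 0, -14, -1],
    [0, 0, 0, 0, 0, -18, -1],
    [0, 0, 0, 0, 0, -22, -1],
    [0, 0, 0, 0, 0, -28, -1],
    [0, 0, 0, 0, 0, -38, -1],
    [0, 0, 0, 0, 0, -52, -1],
    [0, 0, 0, 0, 0, -68, -1],
    [0, 0, 0, 0, 0, -84, -1],
    [0, 0, 0, 0, 0, -98, -1],
    [0, 0, 0, 0, 0, -107, -1],
    [0, 0, 0, 0, 0, -110, -1],
    [0, 0, 0, 0, 0, -110, -1],
  ],
)

```text
time: 5.2
ee_pos: [0.5004, -0.1069, 0.2623]
eef_rot: [1.0, 0.029, 0.001, 0.0]
ft_force: [0.7, -0.4, -2.3]
width: 0.0238
grip_force: 35.0
```

>>> apply_moves(
  steps=[
    [0, 0, -0.02, 3, -6, 0, -1],
    [0, 0, -0.05, 7, -18, 0, -1],
    [0, 0, -0.09, 13, -32, 0, -1],
    [0, 0, -0.13, 19, -48, 0, -1],
    [0, 0, -0.17, 25, -64, 0, -1],
    [0, 0, -0.21, 31, -80, 0, -1],
    [0, 0, -0.25, 37, -96, 0, -1],
    [0, 0, -0.29, 42, -112, 0, -1],
    [0, 0, -0.32, 46, -128, 0, -1],
    [0, 0, -0.34, 49, -144, 0, -1],
    [0, 0, -0.35, 51, -158, 0, -1],
    [0, 0, -0.356, 51, -168, 0, -1],
    [0, 0, -0.356, 51, -175, 0, -1],
    [0, 0, -0.356, 51, -175, 0, -1],
    [0, 0, -0.356, 51, -175, 0, -1],
  ],
)

```text
time: 6.45
ee_pos: [0.5409, 0.0705, 0.2615]
eef_rot: [0.979, 0.205, -0.0, 0.0]
ft_force: [0.4, -0.8, -2.0]
width: 0.0238
grip_force: 35.0
```

```bash
cat >> h.py <<'E'
yw=np.radians(23.75);AX=np.array([np.cos(yw),np.sin(yw)]);AY=np.array([-AX[1],AX[0]])
def railf(P):
    "rail frame mm: X from nominal skirt front, Y from rail centre, Z"
    return np.stack([P[...,:2]@AX-.5473,P[...,:2]@AY+.0825,P[...,2]],-1)*1000
E
python3 - <<'E'
from h import *
s=r.read_state();print(s['ee_pos'],'tcp rail',railf(s['ee_pos']).round(1),s['eef_rot'].round(4))
tiles=[]
for n in ('scene','side','wrist'):
    c=cam(n);P=cloud(c);Q=railf(P);np.savez(f'pics/e_{n}.npz',px=c['pixels'],Q=Q)
    X,Y,Z=Q[...,0],Q[...,1],Q[...,2]
    roi=(X>-60)&(X<40)&(Y>-125)&(Y<115)&(Z>80)&(Z<320)
    vv,uu=np.where(roi);y0,y1,x0,x1=vv.min(),vv.max(),uu.min(),uu.max();print(n,roi.sum(),x0,x1,y0,y1)
    y0=max(0,y0-5);x0=max(0,x0-5)
    t=c['pixels'][y0:y1+5,x0:x1+5];k=min(395/t.shape[1],595/t.shape[0]);t=cv2.resize(t,None,fx=k,fy=k,interpolation=cv2.INTER_CUBIC)
    if n!='side': 
        o=np.zeros((600,400,3),np.uint8);o[:t.shape[0],:t.shape[1]]=t;tiles.append(o)
    for Z0,Z1 in ((155,160),(162,168),(170,175),(176,181),(182,187),(188,194),(194,199),(200,206),(208,214),(216,222),(224,230)):
        for lab,ya,yb in (('car',-95,-58),('rail',-40,20)):
            m=roi&(Z>Z0)&(Z<Z1)&(Y>ya)&(Y<yb)&(X>-45)&(X<25)
            h=np.histogram(X[m],np.arange(-46,26,2))
            k=[(int(b),int(a)) for a,b in zip(h[0],h[1]) if a>max(4,.06*m.sum())]
            if k: print(n,lab,Z0,k)
cv2.imwrite('pics/e.png',np.hstack(tiles)[:,:,::-1])
E
```

```text
[0.54085905 0.07048153 0.26151953] tcp rail [-23.9 -70.8 261.5] [ 9.787e-01  2.053e-01 -1.000e-04  3.000e-04]
scene 4017 192 283 107 231
scene car 155 [(-34, 11)]
scene rail 155 [(-2, 18), (0, 7)]
scene car 162 [(-34, 14), (-32, 5), (-2, 10), (8, 11), (10, 9)]
scene rail 162 [(-2, 31), (8, 18), (10, 15)]
scene car 170 [(-34, 12), (-32, 5), (0, 5), (8, 13)]
scene rail 170 [(-2, 13), (0, 12), (2, 7), (8, 12), (10, 15)]
scene car 176 [(-34, 9), (-32, 5)]
scene rail 176 [(8, 15), (10, 16)]
scene car 182 [(-34, 13), (8, 6)]
scene rail 182 [(-34, 5), (8, 15), (10, 18)]
scene car 188 [(-34, 18), (10, 6)]
scene rail 188 [(-34, 5), (8, 22), (10, 23)]
scene car 194 [(-34, 18), (10, 5), (12, 5)]
scene rail 194 [(-34, 6), (8, 6), (10, 19), (12, 16)]
scene car 200 [(-34, 17)]
scene rail 200 [(-34, 6)]
scene car 208 [(-34, 19)]
scene car 216 [(-34, 12), (-32, 11)]
scene car 224 [(-34, 13)]
side 3092 255 315 112 207
side car 155 [(-34, 5), (-32, 13), (0, 6)]
side car 162 [(-34, 7), (-32, 13), (0, 11), (10, 10)]
side car 170 [(-34, 5), (-32, 13), (10, 16)]
side car 176 [(-34, 7), (-32, 11), (10, 11)
[... 350 characters left out ...]
-30, 43), (-28, 9), (16, 16)]
wrist rail 155 [(16, 65)]
wrist car 162 [(4, 26), (16, 17)]
wrist rail 162 [(-28, 14), (4, 65), (16, 81)]
wrist car 170 [(2, 68), (4, 88), (16, 28)]
wrist rail 170 [(0, 44), (2, 99), (4, 173), (16, 65)]
wrist car 176 [(16, 47), (18, 50), (20, 62), (22, 72)]
wrist rail 176 [(-28, 14), (2, 7), (16, 71)]
wrist car 182 [(16, 43)]
wrist rail 182 [(-28, 15), (16, 73)]
wrist car 188 [(16, 72)]
wrist rail 188 [(-28, 16), (16, 119)]
wrist car 194 [(12, 82), (14, 92), (16, 103)]
wrist rail 194 [(12, 121), (14, 130), (16, 165)]
wrist rail 200 [(-28, 18), (14, 7)]
wrist rail 208 [(-32, 6), (-30, 18), (-28, 20), (-26, 6)]
wrist car 216 [(-10, 104)]
wrist car 224 [(-10, 134)]
```

View pics/e.png

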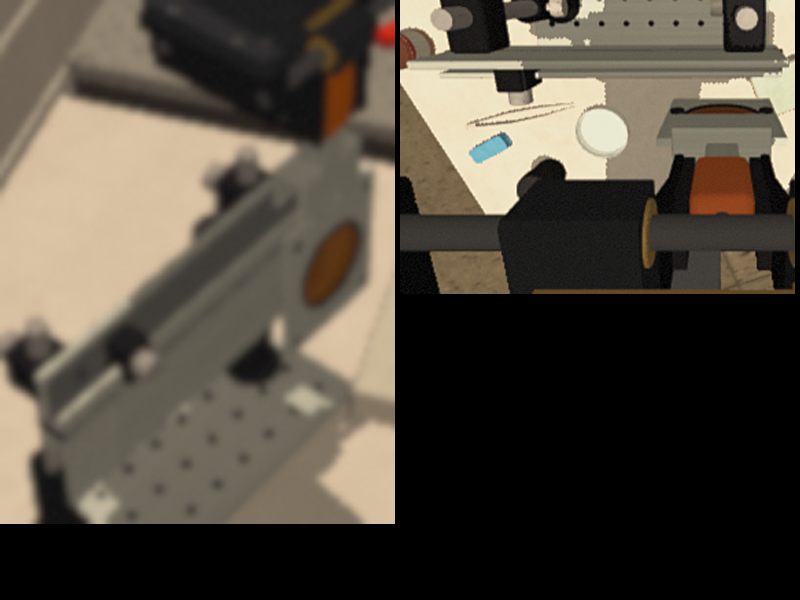

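The scene view shows the carrier in front of the rail's right end and the stop at mid-left. The wrist view (right tile) shows the nose edge just in front of the lip and the wall, with both seen by the same camera. I'll take precise medians from that.

```bash
python3 - <<'E'
from h import *
d=np.load('pics/e_wrist.npz');Q=d['Q'];X,Y,Z=Q[...,0],Q[...,1],Q[...,2]
def st(n,m):
    q=Q[m]
    if len(q)<8: print(n,len(q));return
    p=np.polyfit(q[:,1],q[:,0],1);print(n,len(q),'Xmed',np.median(q[:,0]).round(2),'sd',q[:,0].std().round(2),'yaw err deg',np.degrees(np.arctan(-p[0])).round(2),'Y',np.percentile(q[:,1],[1,99]).round(1),'Z',np.percentile(q[:,2],[1,99]).round(1))
st('nose rear',(X>-13)&(X<-5)&(Z>212)&(Z<234)&(Y>-100)&(Y<-40))
q=Q[(X>-13)&(X<-5)&(Z>205)&(Z<240)&(Y>-100)&(Y<-40)];print('tilt: ',np.polyfit(q[:,2],q[:,0],1))
st('crest top',(X>-25)&(X<-5)&(Z>232)&(Z<246)&(Y>-105)&(Y<-35))
st('wall rear',(X>14.5)&(X<20)&(Z>150)&(Z<188)&(Y>-105)&(Y<20))
st('wall top',(X>9)&(X<20)&(Z>192)&(Y>-105)&(Y<20))
st('lip rear',(X>2)&(X<8)&(Z>158)&(Z<168)&(Y>-105)&(Y<20))
m=(X>-2)&(X<8)&(Z>169)&(Z<178)&(Y>-105)&(Y<20);st('lip top',m)
print('lip top X range',np.percentile(X[m],[2,50,98]),'wall top X',np.percentile(X[(X>9)&(X<20)&(Z>193)&(Y>-105)&(Y<20)],[2,50,98]))
V=d['px'].max(-1)
for n in ('wrist','scene','side'):
    d=np.load(f'pics/e_{n}.npz');Q=d['Q'];X,Y,Z=Q[...,0],Q[...,1],Q[...,2];V=d['px'].max(-1)
    m=(X>-30)&(X<11)&(Z>176)&(Z<200)&(Y>0)&(Y<112)&(Y>20)
    if m.sum()>3: print('stop',n,m.sum(),np.percentile(Y[m],[0,2,10,50,90,98]).round(1),np.median(Q[m],0).round(1))
    m2=m&(X>-2);print(np.percentile(Y[m2],[0,2,10,50,90,98,100]).round(1) if m2.sum()>3 else m2.sum())
E
```

```text
nose rear 489 Xmed -9.11 sd 0.23 yaw err deg -0.04 Y [-95.6 -47.3] Z [217.  233.7]
tilt:  [-0.05923666  4.1802911 ]
crest top 1594 Xmed -14.1 sd 4.53 yaw err deg -0.05 Y [-95.7 -46.9] Z [232.3 244.9]
wall rear 957 Xmed 17.27 sd 0.43 yaw err deg 0.18 Y [-104.    18.9] Z [150.8 187.8]
wall top 12197 Xmed 14.03 sd 2.21 yaw err deg 0.35 Y [-104.3   12. ] Z [194.5 358.1]
lip rear 106 Xmed 5.24 sd 0.12 yaw err deg -0.09 Y [-96.9  18.9] Z [165.6 167.9]
lip top 760 Xmed 4.11 sd 1.22 yaw err deg 0.14 Y [-103.6   19.1] Z [170.1 176.2]
lip top X range [1.37368004 4.10789762 5.47078181] wall top X [ 9.1313832  14.01499421 17.03740475]
stop wrist 651 [28.9 47.1 47.6 53.8 62.  64.6] [  1.3  53.8 188.8]
[ 28.9  47.   47.4  53.2  62.5  64.8 104.5]
stop scene 311 [ 20.2  23.6  31.8  62.7  98.3 108.3] [  9.4  62.7 185.7]
[ 20.2  22.8  30.3  65.4 100.5 108.6 110.1]
stop side 76 [20.4 23.7 36.8 53.1 88.4 96.1] [  5.   53.1 182.5]
[ 20.4  23.   33.   51.7  91.8  98.3 103. ]
```

>>> apply_moves(
  steps=[
    [0, 0, 0, 2, 0, 0, -1],
    [0, 0, 0, 5, 0, 0, -1],
    [0, 0, 0, 8, 0, 0, -1],
    [0, 0, 0, 11, 0, 0, -1],
    [0, 0, 0, 13, 0, 0, -1],
    [0, 0, 0, 14.5, 0, 0, -1],
    [0, 0, 0, 16, 0, 0, -1],
    [0, 0, 0, 17, 0, 0, -1],
    [0, 0, 0, 18, 0, 0, -1],
    [0, 0, 0, 19, 0, 0, -1],
    [0, 0, 0, 19.6, 0, 0, -1],
    [0, 0, 0, 19.6, 0, 0, -1],
    [0, 0, 0, 19.6, 0, 0, -1],
  ],
)

```text
time: 7.68
ee_pos: [0.5589, 0.0787, 0.2616]
eef_rot: [0.979, 0.205, 0.0, 0.0]
ft_force: [-0.1, 0.3, -1.4]
width: 0.0235
grip_force: 35.0
```

```bash
python3 - <<'E'
from h import *
s=r.read_state();print('tcp rail',railf(s['ee_pos']).round(1),s['eef_rot'].round(4),s['ft_force'].round(1))
for n in ('scene','side'):
    Q=np.load(f'pics/e_{n}.npz')['Q'];X,Y,Z=Q[...,0],Q[...,1],Q[...,2]
    for nm,m in dict(plate=(X>-38)&(X<-28)&(Z>125)&(Z<212)&(Y>-105)&(Y<-38),skirt=(abs(X)<4)&(Z>110)&(Z<165)&(Y>-30)&(Y<90)).items():
        q=Q[m]
        if len(q)<20: continue
        A=np.c_[q[:,1]-q[:,1].mean(),q[:,2]-q[:,2].mean(),np.ones(len(q))];k=np.linalg.lstsq(A,q[:,0],rcond=None)[0];print(n,nm,len(q),'X',k[2].round(2),'yaw',np.degrees(-k[0]).round(2),'dX/dZ deg',np.degrees(k[1]).round(2))
Q=np.load('pics/e_wrist.npz')['Q'];X,Y,Z=Q[...,0],Q[...,1],Q[...,2]
for nm,m in dict(nose=(X>-13)&(X<-5)&(Z>216)&(Z<232)&(Y>-100)&(Y<-40),wall=(X>14.5)&(X<20)&(Z>150)&(Z<188)&(Y>-105)&(Y<20)).items():
    q=Q[m];print(nm,np.degrees(np.polyfit(q[:,2],q[:,0],1)[0]))
c=cam('wrist');Q=railf(cloud(c));X,Y,Z=Q[...,0],Q[...,1],Q[...,2]
m=(X>6)&(X<15)&(Z>200)&(Z<232)&(Y>-105)&(Y<-40);q=Q[m];print('nose rear now',len(q),np.median(q,0).round(2),np.percentile(q[:,2],[1,99]),np.degrees(np.polyfit(q[:,2],q[:,0],1)[0]))
m=(X>14.5)&(X<20)&(Z>150)&(Z<188)&(Y>-105)&(Y<60);print('wall rear',np.median(X[m]),m.sum())
m=(X>9)&(X<19)&(Z>192)&(Z<200)&(Y>-30)&(Y<60);print('wall top',np.percentile(X[m],[2,98]),np.median(Z[m]))
m=(X>-1)&(X<6)&(Z>168)&(Z<178)&(Y>-30)&(Y<40);print('lip top',np.percentile(X[m],[2,98]),np.median(Z[m]))
m=(X>-2)&(X<11)&(Z>176)&(Z<200)&(Y>20)&(Y<112);print('stop',m.sum(),np.percentile(Y[m],[1,5,50,95]))
E
```

```text
tcp rail [ -4.1 -70.6 261.6] [9.787e-01 2.054e-01 0.000e+00 1.000e-04] [-0.1  0.3 -1.4]
scene plate 543 X -33.29 yaw -0.01 dX/dZ deg 1.35
scene skirt 623 X -0.77 yaw 0.04 dX/dZ deg 0.07
side plate 581 X -31.89 yaw -0.17 dX/dZ deg 1.26
side skirt 288 X 0.55 yaw -0.03 dX/dZ deg -0.3
nose 1.3767954127357744
wall 0.36112004238968054
nose rear now 435 [ 10.86 -70.04 224.86] [205.79752604 231.87299742] -1.2020594747158773
wall rear 17.297249411498463 1716
wall top [12.78501334 17.52462294] 198.24508217068288
lip top [1.83048779 5.23734239] 174.59936996540665
stop 376 [47.03353804 47.27527625 53.75524455 63.96936134]
```

Lateral alignment is good: nose rear at 10.7, ideal 10.75. The carrier leans 1.3°, so I correct that while descending the free part.

>>> apply_moves(
  steps=[
    [0, 0.006, 0, -0.3, 0, 1, -1],
    [0, 0.012, 0, -0.6, 0, 3, -1],
    [0, 0.018, 0, -0.9, 0, 5, -1],
    [0, 0.022, 0, -1, 0, 7, -1],
    [0, 0.022, 0, -1, 0, 9, -1],
    [0, 0.022, 0, -1, 0, 11, -1],
    [0, 0.022, 0, -1, 0, 12, -1],
    [0, 0.022, 0, -1, 0, 12.9, -1],
    [0, 0.022, 0, -1, 0, 13.8, -1],
    [0, 0.022, 0, -1, 0, 14.6, -1],
    [0, 0.022, 0, -1, 0, 15.5, -1],
    [0, 0.022, 0, -1, 0, 16.3, -1],
    [0, 0.022, 0, -1, 0, 17.2, -1],
    [0, 0.022, 0, -1, 0, 18, -1],
    [0, 0.022, 0, -1, 0, 18.8, -1],
    [0, 0.022, 0, -1, 0, 19.6, -1],
    [0, 0.022, 0, -1, 0, 20.4, -1],
  ],
)

```text
time: 9.15
ee_pos: [0.5579, 0.0782, 0.2411]
eef_rot: [0.979, 0.205, 0.011, -0.002]
ft_force: [-0.6, -0.0, -1.8]
width: 0.0236
grip_force: 35.0
```

```bash
python3 - <<'E'
from h import *
s=r.read_state();print('tcp rail',railf(s['ee_pos']).round(1),s['eef_rot'].round(4),s['ft_force'].round(1),s['torque'].round(2))
c=cam('wrist');Q=railf(cloud(c));X,Y,Z=Q[...,0],Q[...,1],Q[...,2]
cv2.imwrite('pics/f.png',cv2.resize(c['pixels'][100:330,150:420],None,fx=2.6,fy=2.6,interpolation=cv2.INTER_CUBIC)[:,:,::-1])
m=(X>6)&(X<13)&(Z>199)&(Z<211)&(Y>-105)&(Y<-40);q=Q[m];print('nose rear now',len(q),np.median(q,0).round(2),np.degrees(np.polyfit(q[:,2],q[:,0],1)[0]))
m=(X>14.5)&(X<20)&(Z>150)&(Z<188)&(Y>-105)&(Y<60);print('wall rear',np.median(X[m]),m.sum())
for n in ('scene',):
    c=cam(n);Q=railf(cloud(c));X,Y,Z=Q[...,0],Q[...,1],Q[...,2]
    for nm,m in dict(plate=(X>-18)&(X<-6)&(Z>105)&(Z<190)&(Y>-103)&(Y<-38),skirt=(abs(X)<4)&(Z>110)&(Z<165)&(Y>-30)&(Y<90)).items():
        q=Q[m];A=np.c_[q[:,1]-q[:,1].mean(),q[:,2]-q[:,2].mean(),np.ones(len(q))];k=np.linalg.lstsq(A,q[:,0],rcond=None)[0];print(n,nm,len(q),k[2],np.degrees(k[:2]))
E
```

```text
tcp rail [ -5.1 -70.6 241.1] [ 0.9786  0.2054  0.0108 -0.0022] [-0.6 -0.  -1.8] [-0.01  0.05 -0.03]
nose rear now 340 [ 10.73 -70.76 205.05] 0.5148856447043603
wall rear 17.304798603263507 2027
scene plate 482 -12.594966712700193 [-0.11245543  0.00274738]
scene skirt 624 -0.7685075374970722 [-0.03520449  0.0875186 ]
```

>>> apply_moves(
  steps=[
    [0, 0, 0, 0, 0, 0.8, -1],
    [0, 0, 0, 0, 0, 1.7, -1],
    [0, 0, 0, -0.1, 0, 2.5, -1],
    [0, 0, 0, -0.1, 0, 3.3, -1],
    [0, 0, 0, -0.1, 0, 4.2, -1],
    [0, 0, 0, -0.1, 0, 5, -1],
    [0, 0, 0, -0.1, 0, 5.8, -1],
    [0, 0, 0, -0.1, 0, 6.7, -1],
    [0, 0, 0, -0.2, 0, 7.5, -1],
    [0, 0, 0, -0.2, 0, 8.3, -1],
    [0, 0, 0, -0.2, 0, 9.2, -1],
    [0, 0, 0, -0.2, 0, 10, -1],
    [0, 0, 0, -0.2, 0, 10.8, -1],
    [0, 0, 0, -0.2, 0, 11.7, -1],
    [0, 0, 0, -0.3, 0, 12.5, -1],
    [0, 0, 0, -0.3, 0, 13.3, -1],
    [0, 0, 0, -0.3, 0, 14.2, -1],
    [0, 0, 0, -0.3, 0, 15, -1],
    [0, 0, 0, -0.3, 0, 15.8, -1],
  ],
)

```text
time: 10.83
ee_pos: [0.558, 0.0783, 0.2253]
eef_rot: [0.979, 0.205, 0.011, -0.002]
ft_force: [-0.1, 0.6, -1.6]
width: 0.0235
grip_force: 35.0
```

Nose bottom is about 177 and the lip top about 173, so I go on in short calls.

>>> apply_moves(
  steps=[
    [0, 0, 0, 0, 0, 0.8, -1],
    [0, 0, 0, 0, 0, 1.6, -1],
    [0, 0, 0, -0.1, 0, 2.4, -1],
    [0, 0, 0, -0.1, 0, 3.2, -1],
  ],
)

```text
time: 11.17
ee_pos: [0.5579, 0.0783, 0.222]
eef_rot: [0.979, 0.205, 0.011, -0.002]
ft_force: [-0.2, -0.1, -2.3]
width: 0.0238
grip_force: 35.0
```

>>> apply_moves(
  steps=[
    [0, 0, 0, 0, 0, 0.8, -1],
    [0, 0, 0, 0, 0, 1.6, -1],
  ],
)

```text
time: 11.33
ee_pos: [0.558, 0.0783, 0.2204]
eef_rot: [0.979, 0.205, 0.011, -0.002]
ft_force: [-1.1, 0.0, -2.5]
width: 0.0237
grip_force: 35.0
```

>>> apply_moves(
  steps=[
    [0, 0, 0, 0, 0, 0.8, -1],
    [0, 0, 0, 0, 0, 1.6, -1],
  ],
)

```text
time: 11.5
ee_pos: [0.558, 0.0783, 0.2189]
eef_rot: [0.979, 0.205, 0.011, -0.002]
ft_force: [-0.2, 0.7, -3.6]
width: 0.0235
grip_force: 35.0
```

>>> apply_moves(
  steps=[
    [0, 0, 0, 0, 0, 0.8, -1],
    [0, 0, 0, -0.1, 0, 1.6, -1],
  ],
)

```text
time: 11.67
ee_pos: [0.558, 0.0783, 0.2172]
eef_rot: [0.979, 0.205, 0.011, -0.002]
ft_force: [-0.4, -0.3, -2.3]
width: 0.0237
grip_force: 35.0
```

>>> apply_moves(
  steps=[
    [0, 0, 0, 0, 0, 0.8, -1],
    [0, 0, 0, 0, 0, 1.6, -1],
    [0, 0, 0, -0.1, 0, 2.4, -1],
    [0, 0, 0, -0.1, 0, 3.2, -1],
  ],
)

```text
time: 12.0
ee_pos: [0.5579, 0.0782, 0.2141]
eef_rot: [0.979, 0.205, 0.011, -0.002]
ft_force: [-0.5, -0.2, -2.3]
width: 0.0233
grip_force: 35.0
```

>>> apply_moves(
  steps=[
    [0, 0, 0, 0, 0, 0.8, -1],
    [0, 0, 0, 0, 0, 1.6, -1],
  ],
)

```text
time: 12.17
ee_pos: [0.558, 0.0783, 0.2124]
eef_rot: [0.979, 0.205, 0.011, -0.002]
ft_force: [1.2, 0.2, -1.5]
width: 0.0237
grip_force: 35.0
```

>>> apply_moves(
  steps=[
    [0, 0, 0, 0, 0, 0.5, -1],
    [0, 0, 0, 0, 0, 1, -1],
  ],
)

```text
time: 12.33
ee_pos: [0.558, 0.0783, 0.2115]
eef_rot: [0.979, 0.205, 0.011, -0.002]
ft_force: [-0.5, -1.1, -1.5]
width: 0.024
grip_force: 35.0
```

>>> apply_moves(
  steps=[
    [0, 0, 0, 0, 0, 0.6, -1],
    [0, 0, 0, 0, 0, 1.2, -1],
  ],
)

```text
time: 12.5
ee_pos: [0.558, 0.0783, 0.2103]
eef_rot: [0.979, 0.205, 0.011, -0.002]
ft_force: [0.2, -0.5, -2.5]
width: 0.0234
grip_force: 35.0
```

>>> apply_moves(
  steps=[
    [0, 0, 0, 0, 0, 0.4, -1],
    [0, 0, 0, 0, 0, 0.8, -1],
  ],
)

```text
time: 12.67
ee_pos: [0.558, 0.0783, 0.2095]
eef_rot: [0.979, 0.205, 0.011, -0.002]
ft_force: [-0.3, -0.9, -2.5]
width: 0.0241
grip_force: 35.0
```

>>> apply_moves(
  steps=[
    [0, 0, 0, 0, 0, 0.4, -1],
    [0, 0, 0, 0, 0, 0.8, -1],
  ],
)

```text
time: 12.83
ee_pos: [0.5581, 0.0784, 0.2093]
eef_rot: [0.979, 0.205, 0.011, -0.002]
ft_force: [-4.6, -1.5, 7.4]
width: 0.0235
grip_force: 35.0
```

>>> apply_moves(
  steps=[
    [0, 0, 0, 0, 0, 0.4, -1],
    [0, 0, 0, 0, 0, 0.8, -1],
  ],
)

```text
time: 13.0
ee_pos: [0.5582, 0.0784, 0.2093]
eef_rot: [0.979, 0.205, 0.011, -0.002]
ft_force: [-7.1, -0.9, 12.7]
width: 0.0236
grip_force: 35.0
```

Floor contact came at TCP z 0.2093, as expected. I relax slightly and check the sideways component.

>>> apply_moves(
  steps=[
    [0, 0, 0, -0.3, 0, -0.3, -1],
    [0, 0, 0, -0.5, 0, -0.6, -1],
    [0, 0, 0, -0.5, 0, -0.6, -1],
  ],
)

```text
time: 13.25
ee_pos: [0.558, 0.0783, 0.2093]
eef_rot: [0.979, 0.205, 0.011, -0.002]
ft_force: [-1.5, 0.4, 6.1]
width: 0.024
grip_force: 35.0
```

```bash
python3 - <<'E'
from h import *
s=r.read_state();print('tcp rail',railf(s['ee_pos']).round(1),s['ft_force'].round(1),s['torque'].round(2))
print('F rail',(s['ft_force'][:2]@AX).round(1),(s['ft_force'][:2]@AY).round(1))
c=cam('wrist');Q=railf(cloud(c));X,Y,Z=Q[...,0],Q[...,1],Q[...,2]
cv2.imwrite('pics/f.png',cv2.resize(c['pixels'][60:290,100:420],None,fx=2.5,fy=2.5,interpolation=cv2.INTER_CUBIC)[:,:,::-1])
m=(X>14.5)&(X<20)&(Z>150)&(Z<188)&(Y>-105)&(Y<60);print('wall rear',np.median(X[m]),m.sum())
m=(X>9)&(X<19)&(Z>192)&(Z<202)&(Y>-100)&(Y<60);print('wall top Z',np.median(Z[m]),np.percentile(X[m],[2,98]))
m=(X>-8)&(X<12)&(Z>174)&(Z<192)&(Y>-97)&(Y<-75);print('crest Z',m.sum(),np.median(Z[m]),np.percentile(X[m],[2,98]),np.percentile(Y[(X>-8)&(X<12)&(Z>182)&(Z<192)&(Y<-20)],[1,99]))
m=(X>-2)&(X<11)&(Z>176)&(Z<200)&(Y>20)&(Y<112);print('stop',m.sum(),np.percentile(Y[m],[1,5,50,95]))
E
```

```text
tcp rail [ -5.  -70.6 209.3] [-1.5  0.4  6.1] [-0.05  0.43 -0.01]
F rail -1.2 1.0
wall rear 17.324059265401594 2958
wall top Z 198.34260898485928 [12.74316784 17.66526115]
crest Z 482 187.81776761722602 [-4.87736691  8.32055426] [-94.63632022 -45.81354062]
stop 590 [41.47617611 47.23171932 52.90478517 63.98089428]
```

View pics/f.png

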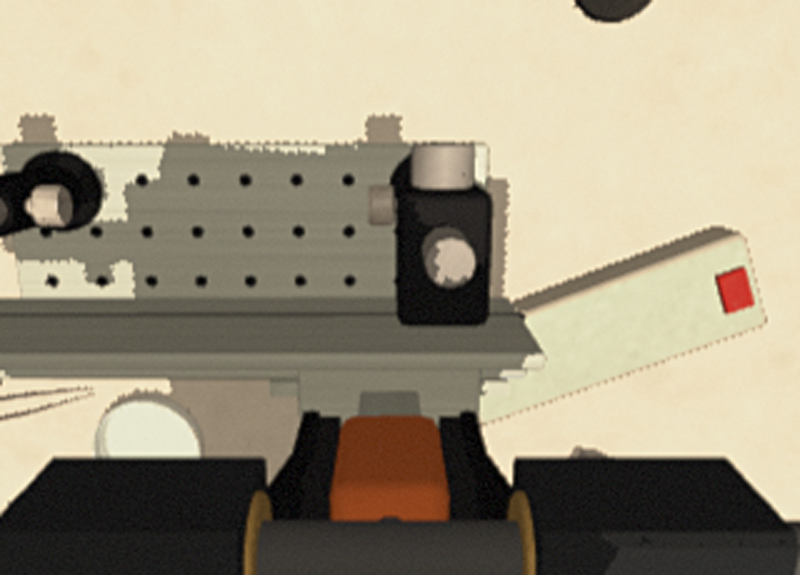

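The view shows the crest seated over the lip, right of the stop, with the grip at (390,460). I slide left along tool −y.

>>> apply_moves(
  steps=[
    [0, 0, 0, 0, -0.8, 0, -1],
    [0, 0, 0, 0, -1.6, 0, -1],
    [0, 0, 0, 0, -2.4, 0, -1],
    [0, 0, 0, 0, -3.2, 0, -1],
    [0, 0, 0, 0, -4, 0, -1],
    [0, 0, 0, 0, -4.8, 0, -1],
    [0, 0, 0, 0, -5.6, 0, -1],
    [0, 0, 0, 0, -6.4, 0, -1],
  ],
)

```text
time: 13.97
ee_pos: [0.5562, 0.0827, 0.2093]
eef_rot: [0.979, 0.205, 0.012, -0.001]
ft_force: [1.2, -4.8, 4.7]
width: 0.0236
grip_force: 35.0
```

>>> apply_moves(
  steps=[
    [0, 0, 0, 0, -1, 0, -1],
    [0, 0, 0, 0, -2, 0, -1],
    [0, 0, 0, 0, -3, 0, -1],
    [0, 0, 0, 0, -4, 0, -1],
    [0, 0, 0, 0, -5, 0, -1],
    [0, 0, 0, 0, -6, 0, -1],
    [0, 0, 0, 0, -7, 0, -1],
    [0, 0, 0, 0, -8, 0, -1],
    [0, 0, 0, 0, -9, 0, -1],
    [0, 0, 0, 0, -10, 0, -1],
    [0, 0, 0, 0, -11, 0, -1],
    [0, 0, 0, 0, -12, 0, -1],
    [0, 0, 0, 0, -13, 0, -1],
    [0, 0, 0, 0, -14, 0, -1],
    [0, 0, 0, 0, -15, 0, -1],
    [0, 0, 0, 0, -16, 0, -1],
    [0, 0, 0, 0, -17, 0, -1],
    [0, 0, 0, 0, -18, 0, -1],
    [0, 0, 0, 0, -19, 0, -1],
    [0, 0, 0, 0, -20, 0, -1],
  ],
)

```text
time: 15.63
ee_pos: [0.5481, 0.101, 0.2092]
eef_rot: [0.979, 0.205, 0.012, -0.001]
ft_force: [2.1, -4.4, 6.8]
width: 0.0239
grip_force: 35.0
```

```bash
python3 - <<'E'
from h import *
s=r.read_state();print('tcp rail',railf(s['ee_pos']).round(2),s['ft_force'].round(1),s['torque'].round(2),'F rail',(s['ft_force'][:2]@AX).round(1),(s['ft_force'][:2]@AY).round(1),R.from_quat(s['eef_rot']).as_matrix().round(4).tolist())
E
```

```text
tcp rail [ -4.9  -45.77 209.25] [ 2.1 -4.4  6.8] [-1.09 -0.53 -0.11] F rail 0.2 -4.8 [[0.9159, 0.4007, 0.0227], [0.4006, -0.9162, 0.0075], [0.0238, 0.0022, -0.9997]]
```

>>> apply_moves(
  steps=[
    [0, 0, 0, 0, -1, 0, -1],
    [0, 0, 0, 0, -2, 0, -1],
    [0, 0, 0, 0, -3, 0, -1],
    [0, 0, 0, 0, -4, 0, -1],
    [0, 0, 0, 0, -5, 0, -1],
    [0, 0, 0, 0, -6, 0, -1],
    [0, 0, 0, 0, -7, 0, -1],
    [0, 0, 0, 0, -8, 0, -1],
    [0, 0, 0, 0, -9, 0, -1],
    [0, 0, 0, 0, -10, 0, -1],
    [0, 0, 0, 0, -11, 0, -1],
    [0, 0, 0, 0, -12, 0, -1],
    [0, 0, 0, 0, -13, 0, -1],
    [0, 0, 0, 0, -14, 0, -1],
    [0, 0, 0, 0, -15, 0, -1],
    [0, 0, 0, 0, -16, 0, -1],
    [0, 0, 0, 0, -17, 0, -1],
    [0, 0, 0, 0, -18, 0, -1],
    [0, 0, 0, 0, -19, 0, -1],
    [0, 0, 0, 0, -20, 0, -1],
  ],
)

```text
time: 17.3
ee_pos: [0.5401, 0.1194, 0.2093]
eef_rot: [0.979, 0.205, 0.012, -0.001]
ft_force: [1.6, -3.6, 6.1]
width: 0.0238
grip_force: 35.0
```

>>> apply_moves(
  steps=[
    [0, 0, 0, 0, -1, 0, -1],
    [0, 0, 0, 0, -2, 0, -1],
    [0, 0, 0, 0, -3, 0, -1],
    [0, 0, 0, 0, -4, 0, -1],
    [0, 0, 0, 0, -5, 0, -1],
    [0, 0, 0, 0, -6, 0, -1],
    [0, 0, 0, 0, -7, 0, -1],
    [0, 0, 0, 0, -8, 0, -1],
    [0, 0, 0, 0, -9, 0, -1],
    [0, 0, 0, 0, -10, 0, -1],
    [0, 0, 0, 0, -11, 0, -1],
    [0, 0, 0, 0, -12, 0, -1],
    [0, 0, 0, 0, -13, 0, -1],
    [0, 0, 0, 0, -14, 0, -1],
    [0, 0, 0, 0, -15, 0, -1],
    [0, 0, 0, 0, -16, 0, -1],
    [0, 0, 0, 0, -17, 0, -1],
    [0, 0, 0, 0, -18, 0, -1],
    [0, 0, 0, 0, -19, 0, -1],
    [0, 0, 0, 0, -20, 0, -1],
  ],
)

```text
time: 18.97
ee_pos: [0.5321, 0.1377, 0.2093]
eef_rot: [0.979, 0.205, 0.012, -0.001]
ft_force: [1.0, -4.7, 4.4]
width: 0.0242
grip_force: 35.0
```

```bash
python3 - <<'E'
from h import *
s=r.read_state();print('tcp rail',railf(s['ee_pos']).round(2),s['ft_force'].round(1),s['torque'].round(2),'F rail',(s['ft_force'][:2]@AX).round(1),(s['ft_force'][:2]@AY).round(1))
c=cam('wrist');Q=railf(cloud(c));X,Y,Z=Q[...,0],Q[...,1],Q[...,2]
m=(X>-3)&(X<10)&(Z>184)&(Z<192)&(Y>-60)&(Y<35);print('crest Y',m.sum(),np.percentile(Y[m],[0.5,1,98,99]),np.median(Z[m]))
m=(X>-2)&(X<11)&(Z>176)&(Z<200)&(Y>38)&(Y<112);print('stop',m.sum(),np.percentile(Y[m],[0,1,5,50,95]))
cv2.imwrite('pics/g.png',cv2.resize(c['pixels'][60:290,60:420],None,fx=2.2,fy=2.2,interpolation=cv2.INTER_CUBIC)[:,:,::-1])
E
```

```text
tcp rail [ -4.79  -5.73 209.26] [ 1.  -4.7  4.4] [-1.17 -0.57 -0.05] F rail -0.9 -4.7
crest Y 1033 [-30.01845075 -29.91309391  18.385017    18.78306366] 187.86487914661424
stop 465 [47.25329085 47.36554706 47.51329256 55.12810129 64.18163129]
```

>>> apply_moves(
  steps=[
    [0, 0, 0, 0, -1, 0, -1],
    [0, 0, 0, 0, -2, 0, -1],
    [0, 0, 0, 0, -3, 0, -1],
    [0, 0, 0, 0, -4, 0, -1],
    [0, 0, 0, 0, -5, 0, -1],
    [0, 0, 0, 0, -6, 0, -1],
    [0, 0, 0, 0, -7, 0, -1],
    [0, 0, 0, 0, -8, 0, -1],
    [0, 0, 0, 0, -9, 0, -1],
    [0, 0, 0, 0, -10, 0, -1],
    [0, 0, 0, 0, -11, 0, -1],
    [0, 0, 0, 0, -12, 0, -1],
    [0, 0, 0, 0, -13, 0, -1],
    [0, 0, 0, 0, -14, 0, -1],
    [0, 0, 0, 0, -15, 0, -1],
    [0, 0, 0, 0, -16, 0, -1],
    [0, 0, 0, 0, -17, 0, -1],
    [0, 0, 0, 0, -18, 0, -1],
    [0, 0, 0, 0, -19, 0, -1],
    [0, 0, 0, 0, -20, 0, -1],
  ],
)

```text
time: 20.68
ee_pos: [0.5241, 0.156, 0.2092]
eef_rot: [0.979, 0.205, 0.012, -0.001]
ft_force: [1.3, -4.8, 5.8]
width: 0.0241
grip_force: 35.0
```

>>> apply_moves(
  steps=[
    [0, 0, 0, 0, -0.8, 0, -1],
    [0, 0, 0, 0, -1.6, 0, -1],
    [0, 0, 0, 0, -2.4, 0, -1],
    [0, 0, 0, 0, -3.2, 0, -1],
  ],
)

```text
time: 21.02
ee_pos: [0.5228, 0.1589, 0.2092]
eef_rot: [0.979, 0.205, 0.012, -0.001]
ft_force: [1.5, -5.1, 6.1]
width: 0.024
grip_force: 35.0
```

>>> apply_moves(
  steps=[
    [0, 0, 0, 0, -0.8, 0, -1],
    [0, 0, 0, 0, -1.6, 0, -1],
  ],
)

```text
time: 21.18
ee_pos: [0.5222, 0.1604, 0.2092]
eef_rot: [0.979, 0.205, 0.012, -0.001]
ft_force: [2.1, -5.0, 4.6]
width: 0.0238
grip_force: 35.0
```

>>> apply_moves(
  steps=[
    [0, 0, 0, 0, -0.7, 0, -1],
    [0, 0, 0, 0, -1.4, 0, -1],
  ],
)

```text
time: 21.35
ee_pos: [0.5216, 0.1617, 0.2092]
eef_rot: [0.979, 0.205, 0.012, -0.001]
ft_force: [2.6, -4.1, 5.3]
width: 0.0236
grip_force: 35.0
```

>>> apply_moves(
  steps=[
    [0, 0, 0, 0, -0.7, 0, -1],
    [0, 0, 0, 0, -1.4, 0, -1],
  ],
)

```text
time: 21.52
ee_pos: [0.521, 0.163, 0.2092]
eef_rot: [0.979, 0.205, 0.012, -0.001]
ft_force: [2.2, -4.6, 5.3]
width: 0.0235
grip_force: 35.0
```

>>> apply_moves(
  steps=[
    [0, 0, 0, 0, -0.7, 0, -1],
  ],
)

```text
time: 21.6
ee_pos: [0.5208, 0.1636, 0.2092]
eef_rot: [0.979, 0.205, 0.012, -0.001]
ft_force: [2.9, -6.6, 6.2]
width: 0.0237
grip_force: 35.0
```

>>> apply_moves(
  steps=[
    [0, 0, 0, 0, -0.7, 0, -1],
  ],
)

```text
time: 21.68
ee_pos: [0.5208, 0.1636, 0.2093]
eef_rot: [0.979, 0.204, 0.012, -0.001]
ft_force: [4.0, -8.7, 4.6]
width: 0.0236
grip_force: 35.0
```

Contact with the stop is building: TCP y has stalled and the force rises. I press lightly once more to confirm.

>>> apply_moves(
  steps=[
    [0, 0, 0, 0, -0.5, 0, -1],
    [0, 0, 0, 0, -0.5, 0, -1],
  ],
)

```text
time: 21.85
ee_pos: [0.5207, 0.1636, 0.2093]
eef_rot: [0.979, 0.204, 0.012, -0.001]
ft_force: [2.0, -7.2, 5.6]
width: 0.0239
grip_force: 35.0
```

```bash
python3 - <<'E'
from h import *
s=r.read_state();print('tcp rail',railf(s['ee_pos']).round(2),s['ft_force'].round(1),s['torque'].round(2),'F rail',(s['ft_force'][:2]@AX).round(1),(s['ft_force'][:2]@AY).round(1))
c=cam('wrist');Q=railf(cloud(c));X,Y,Z=Q[...,0],Q[...,1],Q[...,2]
m=(X>-3)&(X<10)&(Z>184)&(Z<190)&(Y>-30)&(Y<47);print('crest Y',m.sum(),np.percentile(Y[m],[0.5,1,98,99]),np.median(Z[m]))
m=(X>-2)&(X<11)&(Z>176)&(Z<200)&(Y>38)&(Y<112);print('stop',m.sum(),np.percentile(Y[m],[0,1,5,50,95]))
cv2.imwrite('pics/g.png',cv2.resize(c['pixels'][60:290,60:420],None,fx=2.2,fy=2.2,interpolation=cv2.INTER_CUBIC)[:,:,::-1])
c=cam('scene');Q=railf(cloud(c));X,Y,Z=Q[...,0],Q[...,1],Q[...,2]
m=(X>-18)&(X<-6)&(Z>75)&(Z<150)&(Y>-12)&(Y<60);q=Q[m];A=np.c_[q[:,1]-q[:,1].mean(),q[:,2]-q[:,2].mean(),np.ones(len(q))];k=np.linalg.lstsq(A,q[:,0],rcond=None)[0];print('plate',len(q),k[2],np.degrees(k[:2]),np.percentile(q[:,1],[1,99]))
E
```

```text
tcp rail [ -4.76  22.56 209.29] [ 2.  -7.2  5.6] [-1.9  -0.84 -0.17] F rail -1.1 -7.4
crest Y 989 [-1.77537691 -1.70838423 46.26250164 46.80019498] 187.8507998291799
stop 633 [38.00627001 38.10183537 39.39076457 51.86582383 64.0065377 ]
plate 501 -11.841861201137657 [-0.01525991 -0.38757992] [-10.37414659  59.63854275]
```

View pics/g.png

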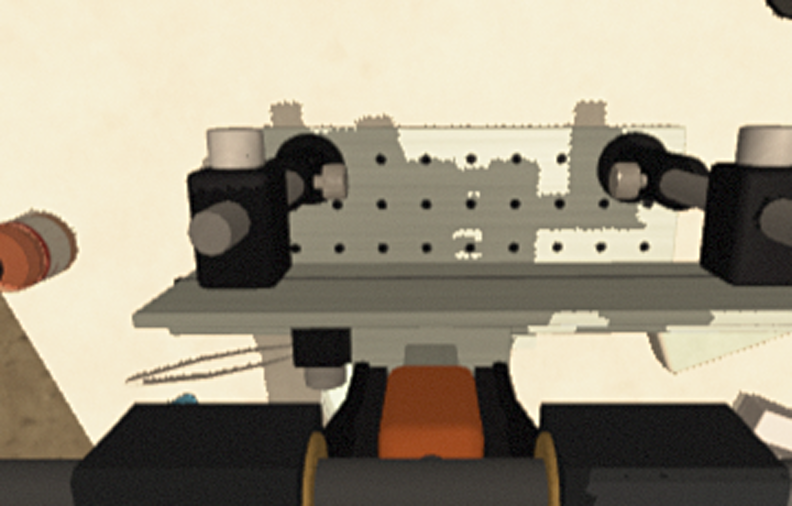

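The crest's left edge meets the stop's right edge at (351,345). One more gentle press to confirm it is home.

>>> apply_moves(
  steps=[
    [0, 0, 0, 0, -0.5, 0, -1],
    [0, 0, 0, 0, -1, 0, -1],
    [0, 0, 0, 0, -1, 0, -1],
  ],
)

```text
time: 22.2
ee_pos: [0.5207, 0.1637, 0.2093]
eef_rot: [0.979, 0.204, 0.012, -0.0]
ft_force: [4.7, -10.1, 5.4]
width: 0.0238
grip_force: 35.0
```

```bash
python3 - <<'E'
from h import *
s=r.read_state();print('tcp rail',railf(s['ee_pos']).round(2),s['ft_force'].round(1),s['torque'].round(2),'F rail',(s['ft_force'][:2]@AX).round(1),(s['ft_force'][:2]@AY).round(1),R.from_quat(s['eef_rot']).as_matrix().round(4).tolist())
E
```

```text
tcp rail [ -4.79  22.64 209.27] [  4.7 -10.1   5.4] [-2.41 -1.11 -0.16] F rail 0.2 -11.1 [[0.9167, 0.3989, 0.0237], [0.3989, -0.917, 0.0053], [0.0238, 0.0046, -0.9997]]
```

It is home: TCP has stalled at Y 22.6 and the force is rising. Next I unload the sideways preload. Then I tilt the carrier about its nose so the bumpers meet the skirt gently instead of swinging at release.

>>> apply_moves(
  steps=[
    [0, 0, 0, 0, 0.5, 0, -1],
    [0, 0, 0, 0, 1, 0, -1],
    [0, 0, 0, 0, 1.5, 0, -1],
    [0, 0, 0, 0, 2, 0, -1],
    [0, 0, 0, 0, 2, 0, -1],
  ],
)

```text
time: 22.62
ee_pos: [0.5208, 0.1635, 0.2092]
eef_rot: [0.979, 0.205, 0.012, -0.001]
ft_force: [1.5, -5.4, 6.3]
width: 0.0235
grip_force: 35.0
```

>>> apply_moves(
  steps=[
    [0, 0.005, 0, -0.24, 0, 0.05, -1],
    [0, 0.01, 0, -0.48, 0, 0.1, -1],
    [0, 0.015, 0, -0.72, 0, 0.15, -1],
    [0, 0.02, 0, -0.96, 0, 0.2, -1],
    [0, 0.025, 0, -1.2, 0, 0.25, -1],
    [0, 0.03, 0, -1.44, 0, 0.3, -1],
    [0, 0.03, 0, -1.44, 0, 0.3, -1],
  ],
)

```text
time: 23.2
ee_pos: [0.5194, 0.163, 0.2088]
eef_rot: [0.978, 0.205, 0.027, -0.004]
ft_force: [2.9, -4.5, 3.6]
width: 0.0237
grip_force: 35.0
```

```bash
cat >> h.py <<'E'
def rep():
    s=r.read_state();f=s['ft_force'];t=s['torque']
    print(s['time'],'tcp',railf(s['ee_pos']).round(2),'F',(f[:2]@AX).round(1),(f[:2]@AY).round(1),f[2].round(1),'M',(t[:2]@AX).round(2),(t[:2]@AY).round(2),t[2].round(2),'z',R.from_quat(s['eef_rot']).as_matrix()[:,2].round(4))
def plate():
    c=cam('scene');Q=railf(cloud(c));X,Y,Z=Q[...,0],Q[...,1],Q[...,2]
    for a,(z0,z1,y0,y1,x0,x1) in dict(plate=(75,150,-12,58,-20,-3),skirt=(115,160,-90,-20,-4,4)).items():
        q=Q[(X>x0)&(X<x1)&(Z>z0)&(Z<z1)&(Y>y0)&(Y<y1)]
        A=np.c_[q[:,1]-q[:,1].mean(),q[:,2]-105,np.ones(len(q))];k=np.linalg.lstsq(A,q[:,0],rcond=None)[0];print(a,len(q),'X@z105',k[2].round(2),'deg',np.degrees(k[:2]).round(2),'Y',np.percentile(q[:,1],[1,99]).round(1))
E
python3 -c "
from h import *
rep();plate()"
```

```text
23.2 tcp [ -6.24  22.47 208.84] F 0.9 -5.3 3.6 M -1.4 -0.28 -0.13 z [ 0.0507  0.0195 -0.9985]
plate 458 X@z105 -10.16 deg [-0.04 -2.13] Y [-11.1  57.6]
skirt 258 X@z105 -0.75 deg [-0.27 -0.17] Y [-88.7 -20.4]
```

>>> apply_moves(
  steps=[
    [0, 0, 0, -0.4, 0, 0, -1],
    [0, 0, 0, -0.8, 0, 0, -1],
    [0, 0, 0, -1.2, 0, 0, -1],
    [0, 0, 0, -1.2, 0, 0, -1],
  ],
)

```text
time: 23.58
ee_pos: [0.519, 0.1628, 0.2088]
eef_rot: [0.978, 0.204, 0.027, -0.005]
ft_force: [6.6, -3.2, 1.6]
width: 0.0237
grip_force: 35.0
```

```bash
python3 -c "
from h import *
rep()"
```

```text
23.5833 tcp [ -6.7   22.52 208.81] F 4.8 -5.6 1.6 M -1.43 -1.19 -0.2 z [ 0.0517  0.0204 -0.9985]
```

>>> apply_moves(
  steps=[
    [0, 0.005, 0, -0.24, 0, 0.05, -1],
    [0, 0.01, 0, -0.48, 0, 0.1, -1],
    [0, 0.015, 0, -0.72, 0, 0.15, -1],
    [0, 0.02, 0, -0.96, 0, 0.2, -1],
    [0, 0.025, 0, -1.2, 0, 0.25, -1],
    [0, 0.025, 0, -1.2, 0, 0.25, -1],
  ],
)

```text
time: 24.08
ee_pos: [0.5177, 0.1623, 0.2085]
eef_rot: [0.978, 0.204, 0.04, -0.007]
ft_force: [5.6, -2.8, 0.2]
width: 0.0237
grip_force: 35.0
```

```bash
python3 -c "
from h import *
rep();plate()"
```

```text
24.0833 tcp [ -8.05  22.52 208.46] F 4.0 -4.8 0.2 M -1.36 -1.24 -0.24 z [ 0.0746  0.0303 -0.9968]
plate 435 X@z105 -9.03 deg [-0.05 -3.84] Y [-10.7  57.5]
skirt 259 X@z105 -0.88 deg [0.1  0.23] Y [-89.3 -21.8]
```

>>> apply_moves(
  steps=[
    [0, 0.004, 0, -0.2, 0, 0.2, -1],
    [0, 0.008, 0, -0.4, 0, 0.4, -1],
    [0, 0.012, 0, -0.6, 0, 0.5, -1],
    [0, 0.012, 0, -0.6, 0, 0.5, -1],
  ],
)

```text
time: 24.47
ee_pos: [0.5173, 0.162, 0.2083]
eef_rot: [0.978, 0.204, 0.046, -0.008]
ft_force: [6.4, -4.1, 3.4]
width: 0.0239
grip_force: 35.0
```

```bash
python3 -c "
from h import *
rep();plate()"
```

```text
24.4667 tcp [ -8.58  22.48 208.29] F 4.2 -6.3 3.4 M -1.42 -0.61 -0.19 z [ 0.0856  0.0349 -0.9957]
plate 432 X@z105 -8.9 deg [ 0.03 -4.23] Y [-11.2  57. ]
skirt 257 X@z105 -0.6 deg [-0.15 -0.23] Y [-88.9 -21.1]
```

The moment change indicates the bumpers have reached the skirt. I ease off a little, soften the grip and check.

>>> apply_moves(
  steps=[
    [0, -0.002, 0, 0.1, 0.4, 0, -1],
    [0, -0.004, 0, 0.2, 0.8, 0, -1],
    [0, -0.004, 0, 0.2, 0.8, 0, -1],
  ],
  force=15,
)

```text
time: 24.77
ee_pos: [0.5173, 0.162, 0.2083]
eef_rot: [0.978, 0.205, 0.043, -0.008]
ft_force: [1.9, -3.9, 7.1]
width: 0.024
grip_force: 15.0
```

>>> apply_moves(
  steps=[
    [0, 0, 0, 0, 0, 0, -1],
    [0, 0, 0, 0, 0, 0, -1],
    [0, 0, 0, 0, 0, 0, -1],
    [0, 0, 0, 0, 0, 0, -1],
  ],
  force=4,
)

```text
time: 25.1
ee_pos: [0.5172, 0.162, 0.2082]
eef_rot: [0.978, 0.205, 0.043, -0.008]
ft_force: [2.1, -3.3, 6.2]
width: 0.024
grip_force: 4.0
```

```bash
python3 -c "
from h import *
rep();plate()"
```

```text
25.1 tcp [ -8.64  22.49 208.21] F 0.6 -3.8 6.2 M -0.88 -0.16 -0.06 z [ 0.0806  0.0338 -0.9962]
plate 435 X@z105 -8.9 deg [-0.18 -4.38] Y [-11.1  57.4]
skirt 262 X@z105 -0.68 deg [-0.19  0.13] Y [-89.5 -21.1]
```

>>> apply_moves(
  steps=[
    [0, 0, 0, 0, 0, 0, -0.4],
    [0, 0, 0, 0, 0, 0, -0.3],
    [0, 0, 0, 0, 0, 0, -0.2],
    [0, 0, 0, 0, 0, 0, -0.1],
    [0, 0, 0, 0, 0, 0, 0],
    [0, 0, 0, 0, 0, 0, 0.1],
    [0, 0, 0, 0, 0, 0, 0.1],
    [0, 0, 0, 0, 0, 0, 0.1],
    [0, 0, 0, 0, 0, 0, 0.1],
    [0, 0, 0, 0, 0, 0, 0.1],
  ],
)

```text
time: 25.98
ee_pos: [0.5159, 0.1625, 0.2073]
eef_rot: [0.978, 0.205, 0.042, -0.009]
ft_force: [1.4, -0.0, -0.4]
width: 0.0479
grip_force: 0.0
```

```bash
python3 -c "
from h import *
rep();plate()
c=cam('wrist');Q=railf(cloud(c));X,Y,Z=Q[...,0],Q[...,1],Q[...,2]
m=(X>-3)&(X<10)&(Z>182)&(Z<191)&(Y>-30)&(Y<46.5);print('crest Y',m.sum(),np.percentile(Y[m],[0.5,1,98,99]),np.median(Z[m]))
print(r.read_state()['width'])"
```

```text
25.9833 tcp [ -9.6   23.48 207.28] F 1.2 -0.6 -0.4 M 0.01 0.07 0.01 z [ 0.0778  0.034  -0.9964]
plate 430 X@z105 -8.97 deg [-0.14 -4.13] Y [-11.   57.1]
skirt 252 X@z105 -0.76 deg [-0.24  0.12] Y [-89.3 -21.9]
crest Y 1157 [-1.89505443 -1.74436003 45.74398563 46.20439434] 187.6190383600469
0.04763720795393834
```

The carrier is free and hasn't moved, so I retreat straight up.

>>> apply_moves(
  steps=[
    [0, 0, 0, 0, 0, -2, 0.1],
    [0, 0, 0, 0, 0, -5, 0.1],
    [0, 0, 0, 0, 0, -10, 0.1],
    [0, 0, 0, 0, 0, -16, 0.1],
    [0, 0, 0, 0, 0, -24, 0.1],
    [0, 0, 0, 0, 0, -34, 0.1],
    [0, 0, 0, 0, 0, -46, 0.1],
    [0, 0, 0, 0, 0, -60, 0.1],
    [0, 0, 0, 0, 0, -76, 0.1],
    [0, 0, 0, 0, 0, -90, 0.1],
    [0, 0, 0, 0, 0, -100, 0.1],
    [0, 0, 0, 0, 0, -100, 0.1],
    [0, 0, 0, 0, 0, -100, 0.1],
  ],
)

```text
time: 27.17
ee_pos: [0.5083, 0.1592, 0.3074]
eef_rot: [0.978, 0.205, 0.042, -0.009]
ft_force: [0.4, 0.1, -0.0]
width: 0.0482
grip_force: 0.0
```

```bash
python3 -c "
from h import *
rep();plate()
a=cam('scene')['pixels'][90:280,160:400];c=cam('wrist');Q=railf(cloud(c));X,Y,Z=Q[...,0],Q[...,1],Q[...,2]
m=(X>-3)&(X<10)&(Z>182)&(Z<191)&(Y>-30)&(Y<46.5);print('crest Y',m.sum(),np.percentile(Y[m],[0.5,1,98,99]),np.median(Z[m]))
m=(X>-2)&(X<11)&(Z>176)&(Z<200)&(Y>46.5)&(Y<80);print('stop',np.percentile(Y[m],[1,5,50]))
b=c['pixels'];f=lambda t:cv2.resize(t,(400,int(t.shape[0]*400/t.shape[1])),interpolation=cv2.INTER_CUBIC)
a,b=f(a),f(b);h=max(len(a),len(b));p=lambda t:np.pad(t,((0,h-len(t)),(0,0),(0,0)))
cv2.imwrite('pics/z.png',np.hstack([p(a),p(b)])[:,:,::-1])"
```

```text
27.1667 tcp [-17.91  23.5  307.38] F 0.4 -0.1 -0.0 M -0.07 0.07 0.01 z [ 0.0788  0.0341 -0.9963]
plate 433 X@z105 -8.96 deg [-0.1  -4.09] Y [-11.3  57.3]
skirt 258 X@z105 -0.78 deg [-0.04  0.05] Y [-88.9 -21.1]
crest Y 583 [-2.07773773 -2.03470432 45.93707668 46.10681845] 187.44834028174822
stop [46.99267156 47.40029533 55.67589191]
```

View pics/z.png

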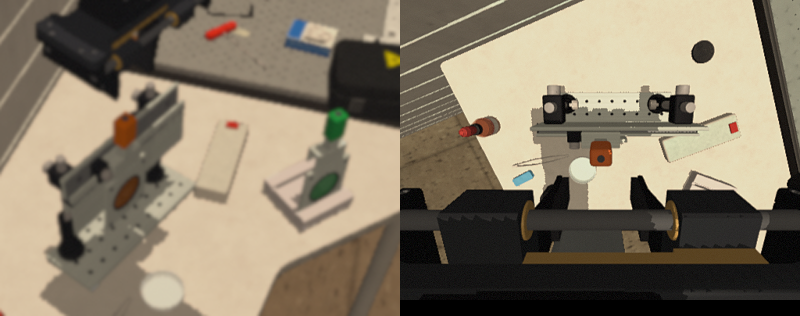

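The picture shows the amber carrier hanging on the rail against the stop, with the green carrier and the other items untouched. The crest edge (about 47 mm after edge smoothing) coincides with the stop face at 47 mm.

```bash
python3 -c "
from h import *
print(r.close_job())"
```

```text
the job is handed in; nothing more can be done
None
```

The amber carrier hangs on the rail with its nose on the channel floor, home against the end stop and released; highest force read was about 17 N (contact limit 35 N), and the job was handed in at about 27 s.

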